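# Open the guarded water valve and start the pump

### The job

Start the seedlings' watering: with closed fingertips reach down through the window in the white guard plate and press the blue lever all the way down so that it stays there, then press the green start button on the small grey console right in and let go of it. Do not touch the guard, do not move the yellow lever, and do not press the button before the blue lever is down. Nothing is to be picked up or pushed about: the console, the potted clover, the white mortar and the little jar stay where they stand.

Things in the scene. Friction and masses are not known exactly. Their poses are not given: they have to be found in the camera images.
- guard_top (a point): Centre of the upper face of the fixed guard: a white plate 180 mm (x) by 300 mm (y), 5 mm thick, its upper face 130 mm above the bench, on four corner posts over a grey tray of the same outline. Two black-edged windows, 90 x 90 mm, centred 70 mm either side along y. z up, x away from the robot, y left (turned up to 0.35 rad). Blue lever under one window, yellow under the other, either way round
- window_left (a point): Centre of the guard's left (+y) window, level with the plate's upper face; axes as the guard's
- window_right (a point): Centre of the guard's right (-y) window, level with the plate's upper face; axes as the guard's
- water_pad (a point): Centre of the upper face of the blue lever's square pad (34 x 34 mm, 8 mm thick), moving with it. It lies within 4 mm of its window's middle, and 10 mm (lever fully up) to 34 mm (fully down) below the guard plate's upper face. Pushed straight down, it swings about a level hinge along the guard's y axis, 60 mm from the pad's centre on the guard's +x side
- water_lever (a joint): Angle of the blue lever, rad: 0 fully up (pad rises 0.3 rad towards the robot), 0.4 fully down on a hard stop (pad falls 0.1 rad towards the robot). Starts at 0 to 0.12. No spring: about 5 N on the pad moves it, and it stays where it is left
- feed_pad (a point): Centre of the upper face of the yellow lever's pad, the same shape as the blue one; not to be moved
- feed_lever (a joint): Angle of the yellow lever in rad (0 up, 0.4 down), any value at the start; it must stay as it is
- start_top (a point): Centre of the top of the green round start button (28 mm across) on the console, axes parallel to the console's, z up. The console is a loose grey box, about 0.9 kg, on rubber feet, 100 mm (its x) by 64 mm (its y), 49 mm high; the button sits 8 mm from its centre towards its -x
- start (a joint): Travel of the start button in m: 0 out, 0.006 fully in, where it takes about 5 N; a spring returns it
- console: The grey console box, origin at the centre of its underside
- pot: Terracotta pot with clover, 92 mm across the rim, pot 80 mm high, leaves to about 140 mm; origin at the centre of its underside; leave alone
- mortar: White mortar bowl, 94 mm across, 45 mm high; origin at the centre of its underside; leave alone
- vial: Small jar with a blue cap, 52 mm across, 90 mm high; origin at the centre of its underside; leave alone

How it is judged:
By the outcome, as a careful person would: the job done as asked, in the order asked, and still so for the second after the job is handed in, with the robot touching nothing.
It also fails if it takes over 40 s, if anything falls off the work surface, if the arm or the gripper's body presses on something with over 40 N, if the wrist force passes 120 N, or if a joint passes its speed limit or range.

### The arm

A 6-joint arm with a two-finger parallel gripper is mounted at the origin on the work surface. World frame = base frame: x ahead of the robot, y to its left, z up, the work surface at z = 0. Lengths are in m, angles in rad, forces in N, time in s.
With the tool pointing down it reaches from about 0.35 to 0.975 m from the base axis. Payload 7.1 kg.
Tool frame: the origin (TCP) lies midway between the tips of the shut fingers; the grasp point (between the pads) lies 19 mm behind it; z points along the fingers, x is the direction in which the jaws open and shut, and the axes are right-handed (so a half turn about z gives the same grasp; the last joint's range is limited). The gripper opens to 88 mm and grips with 3 to 60 N. Pads are 20 mm wide; open, the fingers measure 115 mm over their backs; the gripper's body (75 mm by 178 mm) begins 61 mm behind the grasp point.
Start: joints at [1.203, 0.423, 1.63, -0, 1.089, -0.019], TCP at [0.214, 0.587, 0.223] pointing down, gripper open.
Joint ranges: [-3, 3], [-0.9, 2.11], [0.09, 2.58], [-1.31, 4.45], [0.11, 2.69], [-2.54, 2.54]. Speed limits (rad/s): [2.39, 2.39, 3.01, 3.14, 3.14, 3.14].

### API

Orientations are given as a unit quaternion [w, x, y, z].
In Python, from station import move_pose, movel, movej, command_gripper, wait, inverse_kinematics, read_camera, camera_info, MotionError, job_done, get_time, get_joint_pos, get_qvel, get_effort, get_tcp_pos, get_ee_rot, get_ft_force, get_ft_torque, get_grip_width gives the robot as it stands. Calls block until the motion is done:
- move_pose(position, orientation): joint-space move of the TCP to a pose.
- movel(position, frame=None, v=0.15, until_force=None): straight line of the TCP; frame=None keeps the orientation; v is the mean speed in m/s. With until_force (N) it stops when the force on the tool has changed by that much, and returns True; else False.
- movej(angles): joint-space move.
- command_gripper(opening): opening from 0.0 (shut) to 1.0 (fully open); the grip force is fixed at half the most; returns when the fingers have stopped.
- wait(seconds).
- inverse_kinematics(position, orientation): joint angles nearest the present ones, or None.
- read_camera(name): name is "side" or "top"; returns the picture (420x560x3 uint8, red, green, blue); there is no depth.
- camera_info(name): a dict with "intrinsics" (3x3 intrinsics, pixels), "T" (4x4, takes a point from camera to world coordinates). Camera axes: x right, y up, looking along -z (the intrinsics and any distortion apply to the point x, -y, -z); pixel columns grow to the right and rows downward; lengths in m; the calibration is good to about 2 mm. A picture is of the moment at which its call begins. camera_info takes no time and is no camera call.
A pose or a line that the arm cannot do raises MotionError and nothing moves.
- job_done(): hands the job in, once; it reports no verdict.
Readings, each from a call of its own:
- get_time(): time.
- get_joint_pos(): joint angles.
- get_qvel(): joint speeds.
- get_effort(): joint torques, N m.
- get_tcp_pos(): TCP position.
- get_ee_rot(): TCP orientation.
- get_ft_force(): force on the tool from outside, world axes, zero at the start.
- get_ft_torque(): the same for the moment, N m.
- get_grip_width(): opening from 0.0 (shut) to 1.0 (fully open).
Only numpy, scipy, OpenCV 4.12 (cv2) and the standard library are available. Lean on these libraries where they do the work, as an engineer would, in place of code of your own. Each camera call takes 0.05 s, during which the arm holds its last target. There are 200 camera calls.

## Working session

There is one attempt and no reset: what is moved stays moved. The work goes in short steps, each a Python script; the robot and the scene stay as the last script left them, time stands still between calls to the robot, and variables do not carry over. Pictures are saved under pics/ and viewed, about 8 in all and at most 12, crops included, and the job is handed in when it is done.

```bash
mkdir -p pics
python3 - <<'E'
from station import *
import cv2
for n in("top","side"):
    i=camera_info(n);print(n,i)
    cv2.imwrite(f"pics/{n}0.png",cv2.resize(read_camera(n)[:,:,::-1],(800,600),interpolation=cv2.INTER_CUBIC))
E
```

```text
top {'intrinsics': array([[528.14665162,   0.        , 285.43757745],
       [  0.        , 528.14665162, 206.56908307],
       [  0.        ,   0.        ,   1.        ]]), 'T': array([[ 0.00685492,  0.99119047, -0.13226664,  0.33038537],
       [-0.99997169,  0.00720505,  0.00216878,  0.02281215],
       [ 0.00310266,  0.13224803,  0.9912118 ,  1.40081909],
       [ 0.        ,  0.        ,  0.        ,  1.        ]])}
side {'intrinsics': array([[414.2391923 ,   0.        , 291.2156314 ],
       [  0.        , 414.2391923 , 213.29705659],
       [  0.        ,   0.        ,   1.        ]]), 'T': array([[ 0.78066068,  0.33882586, -0.5251342 ,  0.01227415],
       [-0.62494369,  0.42831704, -0.65267902, -0.57577903],
       [ 0.0037794 ,  0.83770015,  0.54611736,  0.60883311],
       [ 0.        ,  0.        ,  0.        ,  1.        ]])}
```

View pics/top0.png

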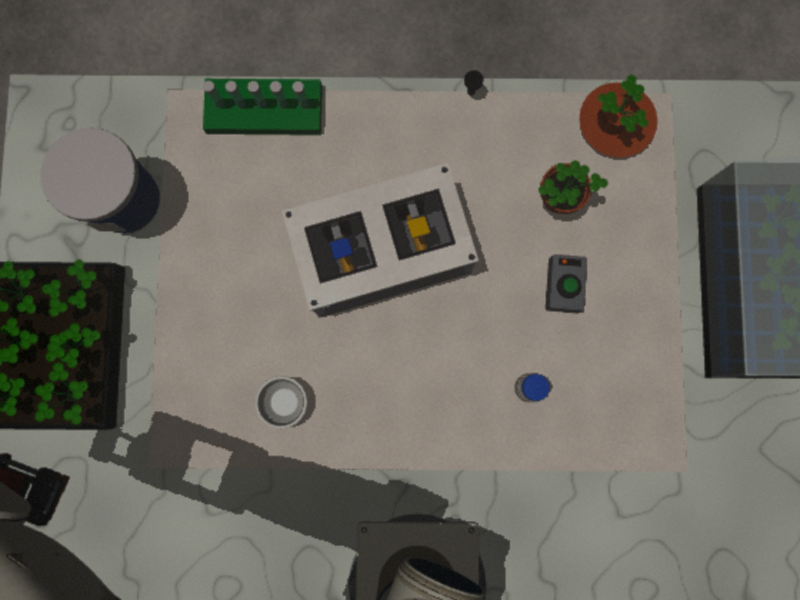

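View pics/side0.png

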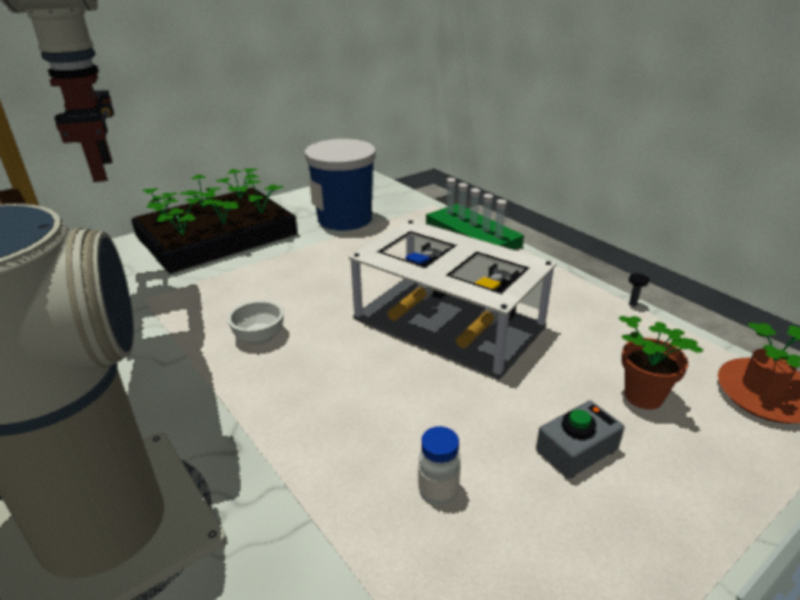

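Overview: the blue lever is under the left window, near (340,247) in the 800-px top view. The button is near (570,286) and the guard is turned about +0.27 rad. I'll enlarge both areas.

Run:
```python
from station import *
import cv2,numpy as np
im=read_camera("top")[:,:,::-1]
a=cv2.resize(im[110:230,190:350],None,fx=5,fy=5,interpolation=cv2.INTER_CUBIC)
cv2.imwrite("pics/guard.png",a)
b=cv2.resize(im[170:230,370:450],None,fx=10,fy=10,interpolation=cv2.INTER_CUBIC)
cv2.imwrite("pics/cons.png",b)
```

```text
(no output)
```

View pics/guard.png

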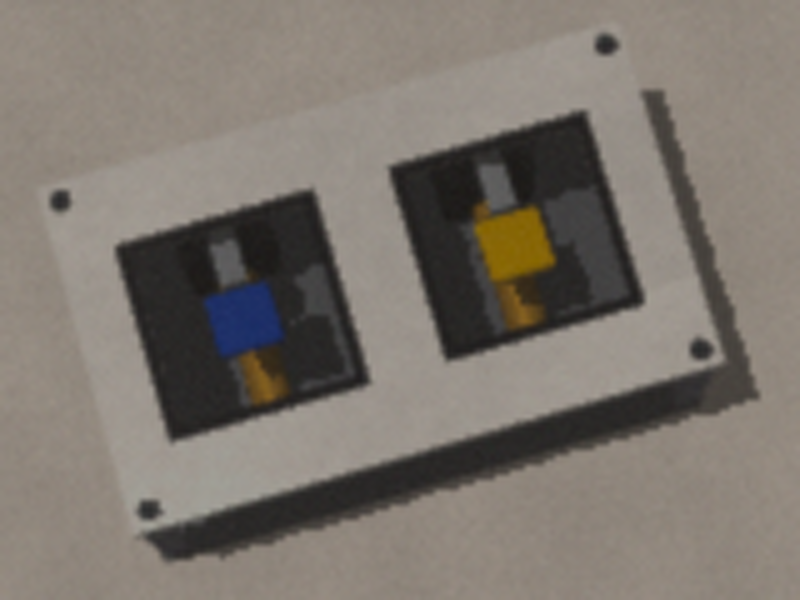

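View pics/cons.png

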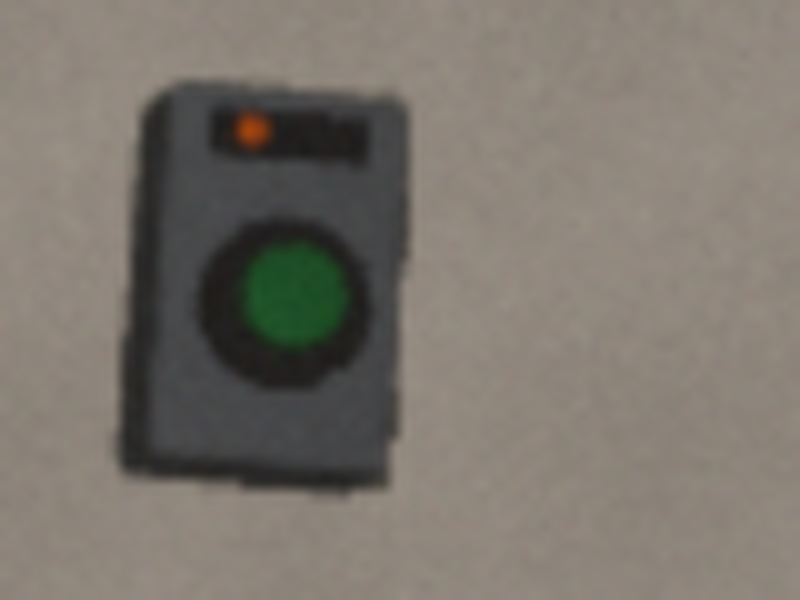

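```bash
cat > h.py <<'E'
from station import *
import numpy as np
from scipy.spatial.transform import Rotation as Ro
def ray(u,v,z,cam="top"):
    i=camera_info(cam);K,T=np.array(i["intrinsics"]),np.array(i["T"])
    d=np.linalg.solve(K,[u,v,1.]);d=T[:3,:3]@(d*[1,-1,-1]);o=T[:3,3]
    return o+d*(z-o[2])/d[2]
def crop(p,s,off,z): return ray(*((np.array(p)+.5)/s-.5+off),z)
def quat(a): # tool down, x axis at yaw a
    q=Ro.from_matrix(np.array([[np.cos(a),np.sin(a),0],[np.sin(a),-np.cos(a),0],[0,0,-1]])).as_quat()
    return q[[3,0,1,2]]
def proj(P,cam="side"):
    i=camera_info(cam);K,T=np.array(i["intrinsics"]),np.array(i["T"])
    c=T[:3,:3].T@(np.array(P)-T[:3,3]);c=K@(c*[1,-1,-1]);return c[:2]/c[2]
E
python3 - <<'E'
from h import *
g=lambda p,z:crop(p,5,[190,110],z)
W=[g(p,.13) for p in [(118,245),(315,190),(368,382),(172,438)]]
Y=[g(p,.13) for p in [(390,167),(586,113),(643,302),(447,357)]]
w,y=np.mean(W,0),np.mean(Y,0)
print("win",w,y,"dist",np.linalg.norm(w-y),"sizes",[np.linalg.norm(W[i]-W[i-1]) for i in range(4)])
d=w-y;print("yaw",np.arctan2(-d[0],d[1]))
for z in(.12,.115,.096):print("pad",g((244,319),z))
for z in (.055,.06): b=crop((297,295),10,[370,170],z);print("btn",b,"side px800",proj(b)/.7)
print("side px pad",proj(g((244,319),.117))/.7,proj(w)/.7)
q=get_ee_rot();print(q,Ro.from_quat(np.array(q)[[1,2,3,0]]).as_matrix().round(2))
E
```

```text
win [0.58388631 0.13611835 0.13      ] [0.62441451 0.00253051 0.13      ] dist 0.1396003062790969 sizes [np.float64(0.09986772725118528), np.float64(0.10043753824424391), np.float64(0.09956229098519834), np.float64(0.09912650888716787)]
yaw 0.2945569985594481
pad [0.58299162 0.136596   0.12      ]
pad [0.58397773 0.13704019 0.115     ]
pad [0.58772496 0.13872809 0.096     ]
btn [ 0.53165395 -0.27333446  0.055     ] side px800 [580.20685609 426.05466752]
btn [ 0.5309062  -0.27223421  0.06      ] side px800 [579.75727295 423.04800129]
side px pad [415.32331419 255.01963635] [415.75113895 248.50545828]
[ 3.06802358e-04  8.19093947e-01  5.73659102e-01 -4.96773301e-04] [[ 0.34  0.94 -0.  ]
 [ 0.94 -0.34 -0.  ]
 [-0.   -0.   -1.  ]]
```

Run:
```python
from h import *
import cv2
q=quat(0.2946-np.pi/2)
command_gripper(0.0)
move_pose([.5836,.1369,.20],q)
movel([.5836,.1369,.145],v=.1)
print(get_time(),get_tcp_pos(),get_ft_force(),get_grip_width(),get_joint_pos())
a=read_camera("side")[:,:,::-1][130:250,230:390]
b=read_camera("top")[:,:,::-1][110:230,190:350]
f=lambda x:cv2.resize(x,None,fx=2.5,fy=2.5,interpolation=cv2.INTER_CUBIC)
cv2.imwrite("pics/above.png",np.hstack([f(a),f(b)]))
```

```text
4.2833 [0.58386734 0.13707158 0.14518267] [ 0.74473835 -0.07437136 -0.73387162] 0.009965911782616094 [2.10744174e-01 4.83070105e-01 1.74094033e+00 4.43467238e-06
 9.17300024e-01 1.48673331e+00]
```

View pics/above.png

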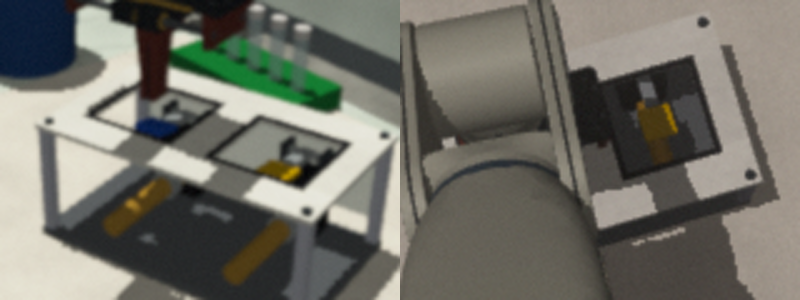

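The side view shows the closed fingers over the blue window, with the tip just above the blue pad. I'll press down until it meets the stop.

Run:
```python
from h import *
import cv2
x,y=.5836,.1369
print(movel([x,y,.122],v=.05),get_tcp_pos(),get_ft_force())
for z in (.110,.103,.0985):
    r=movel([x,y,z],v=.04,until_force=30); print(z,r,get_tcp_pos(),get_ft_force())
    if r: break
r=r or movel([x,y,.088],v=.02,until_force=25); print(r,get_tcp_pos(),get_ft_force(),get_time())
```

```text
False [0.58353196 0.13686249 0.12171593] [-1.04152929 -0.40338992  0.04538474]
0.11 False [0.58350007 0.13688013 0.10968456] [-0.14855371  0.10644267 -1.08548846]
0.103 False [0.58348748 0.13691587 0.10260248] [-0.1236239  -0.12494477 -0.24599237]
0.0985 False [0.58369118 0.13692439 0.09835539] [ 0.70552974 -0.23798755 -0.12132968]
True [0.58392025 0.1369507  0.0965113 ] [-3.70848401 -1.10899615 11.70745319] 6.3583
```

Run:
```python
from h import *
import cv2
x,y=.5836,.1369
print(movel([x,y,.090],v=.02,until_force=30),get_tcp_pos(),get_ft_force())
wait(.1);print(get_tcp_pos(),get_ft_force())
movel([x,y,.20],v=.12)
q=quat(-np.pi/2-.06)
move_pose([.531,-.273,.20],q)
movel([.531,-.273,.085],v=.1)
print(get_time(),get_tcp_pos(),get_ft_force())
a=read_camera("side")[:,:,::-1]
b=read_camera("top")[:,:,::-1][110:230,190:350]
cv2.imwrite("pics/after.png",np.hstack([cv2.resize(a[120:345,225:505],(500,402),interpolation=cv2.INTER_CUBIC),np.pad(cv2.resize(b,(300,225),interpolation=cv2.INTER_CUBIC),((0,177),(0,0),(0,0)))]))
```

```text
True [0.58393257 0.13697162 0.09641193] [-4.97985828 -0.4828304  14.03026862]
[0.58390647 0.13697073 0.09638769] [-4.16449601 -1.32645069 13.67032384]
10.55 [ 0.53146133 -0.27327603  0.08566489] [ 0.16886259 -0.21445303 -0.4914423 ]
```

View pics/after.png

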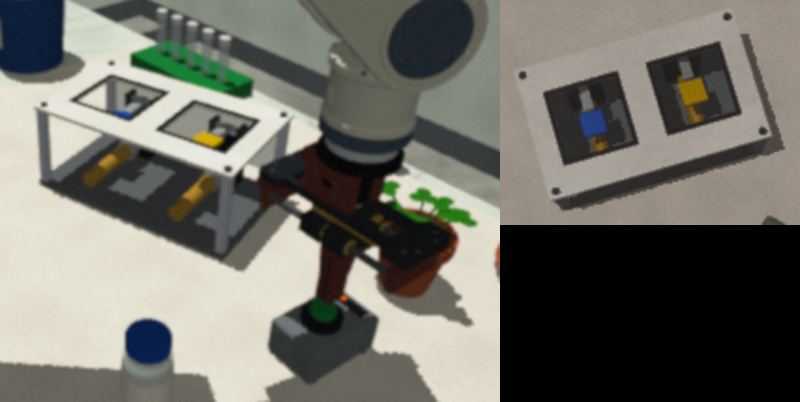

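The blue pad is down (small and low in its window), the yellow one looks unchanged, and the fingertips are over the green button at (325,310). Next I press the button.

Run:
```python
from h import *
import cv2
x,y=.531,-.273
r=movel([x,y,.040],v=.025,until_force=15); print(r,get_tcp_pos(),get_ft_force())
wait(.2);print(get_tcp_pos(),get_ft_force())
movel([x,y,.20],v=.12)
move_pose([.40,.35,.25],quat(.6-np.pi/2))
print(get_time(),get_ft_force())
a=read_camera("side")[:,:,::-1][120:345,225:505]
t=read_camera("top")[:,:,::-1]
f=lambda x,s:cv2.resize(x,s,interpolation=cv2.INTER_CUBIC)
cv2.imwrite("pics/end.png",np.hstack([f(a,(400,322)),np.pad(f(t[110:290,170:440],(400,267)),((0,55),(0,0),(0,0)))]))
```

```text
True [ 0.5310497  -0.27305389  0.06526963] [-3.28860415  0.84306548  9.12883877]
[ 0.53108407 -0.27305939  0.06527592] [-2.36545832  0.78812948 10.59091735]
15.3667 [ 0.16843463  0.55875849 -0.84662452]
```

View pics/end.png

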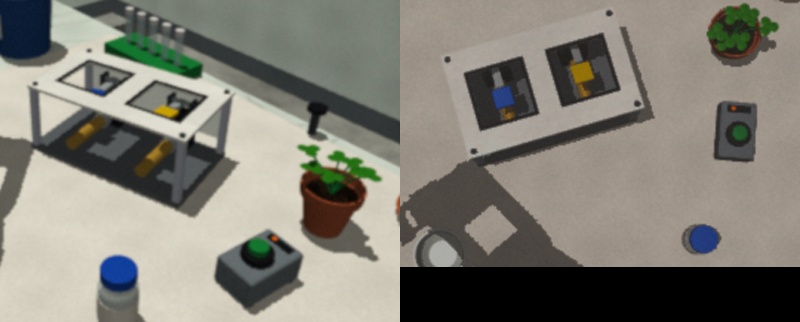

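Blue is still down and everything stands where it did, with the button at (738,132) in the right half. The press stopped at z=0.0653, higher than I had guessed for the button top. I'll check that height in the images to be sure the button went fully in.

Run:
```python
from h import *
import cv2
im=np.ascontiguousarray(read_camera("side")[:,:,::-1])
s=8;o=np.array([365,265])
c=cv2.resize(im[265:340,365:445],None,fx=s,fy=s,interpolation=cv2.INTER_CUBIC)
for z,col in((.0713,(255,255,255)),(.0653,(0,255,255)),(.058,(0,0,255))):
    b=crop((297,295),10,[370,170],z);print(z,b)
    P=[(proj(b+[.014*np.cos(t),.014*np.sin(t),0])-o+.5)*s-.5 for t in np.linspace(0,6.28,60)]
    cv2.polylines(c,[np.int32(P)],True,col,1)
cv2.imwrite("pics/btn.png",c)
```

```text
0.0713 [ 0.52921627 -0.26974766  0.0713    ]
0.0653 [ 0.53011358 -0.27106795  0.0653    ]
0.058 [ 0.5312053  -0.27267431  0.058     ]
```

View pics/btn.png

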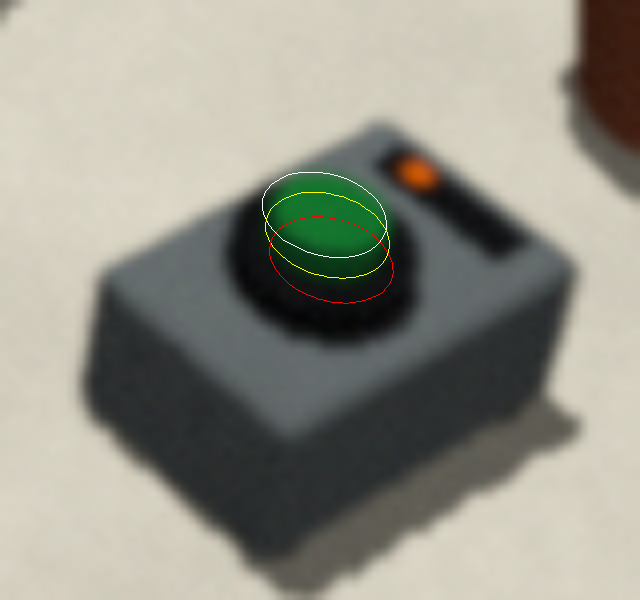

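The white ring (z=0.071) matches the button top at rest. The press at z=0.0653 was therefore about 6 mm of travel, and the steady 10.6 N against the stop is more than the 5 N full-in force. The button is out again.

```bash
python3 -c "
from station import *
job_done();print(get_time())"
```

```text
the job is handed in; nothing more can be done
the job is handed in; nothing more can be done
```

The watering is started and the job is handed in. With closed fingertips I pressed the blue lever (left window) down first, then pressed the green start button and let go. The arm then backed off to clear space. The last clock reading, about 15.4 s, was before the final checks, which took under a second more.

- **Blue lever:** the fingertips stopped hard at z = 0.096, which is where the pad sits when fully down. It was still down in later images.
- **Start button:** it stopped at z = 0.065, about 6 mm below its resting top of about 0.071, with a steady 10.6 N against the roughly 5 N it needs. It was out again afterwards. I had first guessed its top at 0.055–0.060, so I checked its height in the side image before handing in.
- **Everything else:** the yellow lever, console, pot, mortar and jar showed no visible movement in the images. No force suggested contact with the guard.

No check failed. The orange light on the console looked the same before and after, so it gives no extra confirmation.

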